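Snap the grease coupler onto the bearing's nipple and hold it

ROBOT

A 6-joint arm with a two-finger parallel gripper is mounted at the origin on the work surface. World frame = base frame: x ahead of the robot, y to its left, z up, the work surface at z = 0. Lengths are in mm, angles in rad, forces in N, time in s.
With the tool pointing down it reaches from about 275 to 825 mm from the base axis. Payload 4.9 kg.
Tool frame: the origin (TCP) lies at the very end of the fingers, on their centre line; the grasp point (between the pads) lies 19 mm behind it; z points along the fingers, y is the direction in which the jaws open and shut (so a half turn about z gives the same grasp; the last joint's range is limited). The gripper opens to 85 mm and grips with 20 to 120 N. Pads are 22 mm wide; open, the fingers measure 114 mm over their backs; the gripper's body (76 mm by 85 mm) begins 54 mm behind the grasp point. The pads swing forward as they close: fully open they stand 13 mm farther back than shut.
Start: joints at [-1.426, 0.326, -0.193, 1.052, 0, 1.437], TCP at [151.373, -528.777, 231.281] pointing down, gripper open.
Joint ranges: [-2.65, 2.65], [-0.97, 1.79], [-1.3, 1.35], [-1.93, 2.1], [-1.47, 1.37], [-3.14, 3.14]. Speed limits (rad/s): [2.57, 2.57, 3.14, 3.14, 3.14, 3.14].

INTERFACE

Orientations are given as [roll, pitch, yaw] about the fixed x, y, z axes, in that order (R = Rz(yaw) Ry(pitch) Rx(roll)).
In Python, from bench import bot, solve_ik, imaging gives the robot as it stands. Calls block until the motion is done:
- bot.move_ptp(position, orientation): joint-space move of the TCP to a pose.
- bot.movel(position, rot=None, max_speed=150, threshold=None): straight line of the TCP; rot=None keeps the orientation; max_speed is the mean speed in mm/s. With threshold (N) it stops when the force on the tool has changed by that much, and returns True; else False.
- bot.move_j(angles): joint-space move.
- bot.grip(opening, effort=None): opening from 0.0 (shut) to 1.0 (fully open); effort is the grip in N (None keeps the last); returns when the fingers have stopped.
- bot.dwell(seconds).
- solve_ik(position, orientation): joint angles nearest the present ones, or None.
- bot.get_state(): the state.
- imaging.capture(name): name is "scene" or "top"; returns the picture (384x512x3 uint8, blue, green, red); there is no depth.
- imaging.camera_model(name): a dict with "K" (3x3 intrinsics, pixels), "position" and "rotation" of the camera in the world. Camera axes: x right, y up, looking along -z (the intrinsics and any distortion apply to the point x, -y, -z); pixel columns grow to the right and rows downward; lengths in mm; the calibration is good to about 2 mm. A picture is of the moment at which its call begins. camera_model takes no time and is no camera call.
A pose or a line that the arm cannot do raises bot.IKError and nothing moves.
- bot.sign_off(): hands the job in, once; it reports no verdict.
The state is a dict: "t": time; "qpos": joint angles; "joint_velocities": joint speeds; "effort": joint torques, N m; "tcp_pos": TCP position; "orientation": TCP orientation; "contact_force": force on the tool from outside, world axes, zero at the start; "wrist_torque": the same for the moment, N m; "opening": opening from 0.0 (shut) to 1.0 (fully open).
Only numpy, scipy, OpenCV 4.12 (cv2) and the standard library are available. Lean on these libraries where they do the work, as an engineer would, in place of code of your own. Each camera call takes 0.05 s, during which the arm holds its last target. There are 200 camera calls.

TASK

Lift the jar that stands in the way on the bearing stand's base plate and set it down upright, not dropped, on the flat floor of the low tray, and let go of it. Then take the grease coupler by its square head, press its mouth squarely onto the tilted grease nipple until it snaps over the balls, push on until it is fully home against its spring, and finish while still gripping it and holding it pressed home (do not let go). Leave everything else on the bench where it is.

Things in the scene. Friction and masses are not known exactly. Their poses are not given: they have to be found in the camera images.
- jar_center (a point): Centre (half-way up) of a white plastic jar with a steel lid, 54 mm diameter, 120 mm tall, about 0.3 kg; z points up along its axis. It starts standing on the front part of the bearing stand's base plate (plate top 12 mm above the bench), below the nipple and in the coupler's way.
- tray: Low fixed aluminium tray, 150 mm (its x) by 190 mm (its y), rim 16 mm high; origin at the centre of its underside, flat floor 4 mm above that, walls 4 mm. A loose nut lies on its floor near the +y end (from 49 mm off centre outward); the rest is free: the jar fits at the middle. It lies left or right of the stand.
- coupler_head (a point): Grip centre of the grease coupler: a square steel head, 28 x 28 mm, 60 mm tall, flats facing its x and y (four equal grasps); z up along the coupler's axis. Below it is a round sleeve, 42 mm diameter, 40 mm long: its shoulder is 30 mm and the mouth 70 mm below this point. About 0.35 kg. It starts mouth down on the bench, on the side of the stand where the tray is not.
- coupler_mouth (a point): Centre of the coupler's open mouth, on its axis at the lower end face, 70 mm below coupler_head; z along the axis, away from the mouth and towards the head. Inside, the 33 mm mouth narrows to a lip of 24 mm diameter, 9 to 11 mm deep, with a wider groove behind it; it may be turned freely about its axis.
- nipple_seat (a point): Where the coupler's mouth centre must end: on the nipple's axis, at the top face of its 38 mm round flange (a rigid stop). z points out along the nipple's axis, which leans 25 degrees from vertical towards the stand's front (where the jar starts); y is level, across the stand. Lead the coupler in along this axis from at least 45 mm out.
- nipple: The steel grease nipple, fixed to the stand; origin on its axis 8 mm below nipple_seat, same axes. A 20 mm stem, domed at its end, stands 30 mm above the flange face. Four sprung balls, centred 20 mm above the face, reach 28 mm across; the coupler's lip rides onto them 15 mm above the face (push 6 to 10 N), then snaps past and is pulled on to about 7 mm above it.
- pin (a joint): How far the spring pin is pressed in, m: 0 free, about 0.006 with the coupler fully home (2 N at first, about 11 N there). The pin is brass, 8 mm thick, on the axis at the nipple's end, its tip 40 mm above the flange face; the coupler meets it when its mouth is about 6 mm above the face.
- stand: The fixed bearing stand: steel base plate 160 (x) by 110 (y) by 12 mm, bearing housing 76 by 56 mm on its rear half, 90 mm high, with a 28 mm shaft along y at 54 mm height, out to 50 mm each side. Origin at the centre of the plate's underside; its front, towards which the nipple leans, is -x.
- nut: Bystander: steel ring nut, 34 mm, 14 mm high, lying in the tray; origin under its centre.
- driver: Bystander: screwdriver lying at the far right, beyond the side place.
- bearing: Bystander: bearing ring, 52 mm, 15 mm high, lying between robot and stand.
- washer: Bystander: large washer, 60 mm, lying at the far left.
- oilcan: Bystander: oil bottle, 64 mm diameter, 180 mm tall, standing beyond the stand, to the left.
- bin: Bystander: clear plastic drawer, 100 x 120 x 45 mm, beyond the stand.
- bolt: Bystander: bolt standing on its head, 60 mm tall, near the robot.
There are look-alikes about, which are no part of the job. Leave any turquoise or yellow look-alike of the part that bears jar_center alone.

How it is judged (in metres and radians):
On the way, in this order (a step that is already met when the one before it is completed fails the run):
1. the jar stands upright and released on the tray (x of jar_center in the frame of tray between -0.05 and 0.05 m and y of jar_center in the frame of tray between -0.07 and 0.07 m and z of jar_center in the frame of tray between 0.058 and 0.07 m and angle between jar_center's own z axis and vertical below 0.1 rad and contact force between the fingers and jar below 0.2 N and linear speed of jar below 0.02 m/s), for 0.3 s.
2. the coupler sits squarely on the nipple and has snapped over the balls (x of coupler_mouth in the frame of nipple_seat between -0.004 and 0.004 m and y of coupler_mouth in the frame of nipple_seat between -0.004 and 0.004 m and z of coupler_mouth in the frame of nipple_seat below 0.006 m and angle between the z axis of coupler_mouth and the z axis of nipple_seat, either way round below 0.12 rad), for 0.1 s.
At the end, for the whole second after the job is handed in: Coupler gripped (over 3 N), at rest, mouth within 2.5 mm of the flange and 4 mm of the nipple axis, axes within 0.12 rad, pin in over 4 mm with over 5 N. Jar released and at rest on the tray floor, within 0.1 rad of upright, within 50 mm (x) and 70 mm (y) of the tray centre (all of step 1 and x of coupler_mouth in the frame of nipple_seat between -0.004 and 0.004 m and y of coupler_mouth in the frame of nipple_seat between -0.004 and 0.004 m and z of coupler_mouth in the frame of nipple_seat below 0.0025 m and angle between the z axis of coupler_mouth and the z axis of nipple_seat, either way round below 0.12 rad and value of joint pin above 0.004 m and contact force between coupler and pin above 5 N and contact force between the fingers and coupler above 3 N and linear speed of coupler below 0.02 m/s); the arm keeps its last pose, push and grip.
It fails at once if the jar is tipped over (angle between jar_center's own z axis and vertical above 0.5 rad).
It fails at once if the jar is dropped: in the air with no finger on it (height (world z) of jar_center above 0.09 m and contact force between the fingers and jar below 0.02 N).
It fails at once if something else on the bench is moved by more than 40 mm (distance of any of nut, driver, bearing, washer, oilcan, bin, bolt from where it was at the start of the episode above 0.04 m).
It also fails if it takes over 58 s, if anything falls off the work surface, if the arm or the gripper's body presses on something with over 40 N, if the wrist force passes 120 N, or if a joint passes its speed limit or range.

## Working session

There is one attempt and no reset: what is moved stays moved. The work goes in short steps, each a Python script; the robot and the scene stay as the last script left them, time stands still between calls to the robot, and variables do not carry over. Pictures are saved under pics/ and viewed, about 8 in all and at most 12, crops included, and the job is handed in when it is done.

```bash
mkdir -p pics; ls
python3 - <<'E'
from bench import bot, solve_ik, imaging
import cv2
for n in("scene","top"):
    im=imaging.capture(n); cv2.imwrite(f"pics/{n}0.png",im)
    cv2.imwrite(f"pics/{n}0x.png",cv2.resize(im,(800,600),interpolation=cv2.INTER_CUBIC))
    print(n,imaging.camera_model(n))
print(bot.get_state())
E
```

```text
pics
scene {'K': array([[492.78594572,   0.        , 254.73159403],
       [  0.        , 492.78594572, 195.13593832],
       [  0.        ,   0.        ,   1.        ]]), 'position': array([1704.44933151,  223.99342189, 1016.66608613]), 'rotation': array([0.886387  , 0.01991235, 1.71389836])}
top {'K': array([[420.54386891,   0.        , 256.53137488],
       [  0.        , 420.54386891, 195.55958842],
       [  0.        ,   0.        ,   1.        ]]), 'position': array([ 535.13268428,   48.14170346, 1151.64774132]), 'rotation': array([ 5.28273517e-02, -1.40274155e-03, -1.55861495e+00])}
{'t': 0.1, 'qpos': array([-1.42623703e+00,  3.26850058e-01, -1.93418422e-01,  1.05199890e+00,
       -8.19330075e-06,  1.43663265e+00]), 'joint_velocities': array([-0.00096217, -0.00238335,  0.00356564,  0.00114925, -0.00110463,
        0.00138391]), 'effort': array([ 1.01004382e-04, -4.44239151e+01,  2.63038659e+01,  7.91068131e-03,
       -1.49919356e-04, -1.59150994e-05]), 'tcp_pos': array([ 151.27806166, -528.28390174,  230.61571168]), 'orientation': array([-3.14013372e+00, -1.88651053e-04,  2.78722842e-01]), 'contact_force': array([ 0.42617289,  0.30744102, -0.6635409 ]), 'wrist_torque': array([ 0.0044752 , -0.01901083,  0.01495019]), 'opening': 0.9996311250041887}
```

View pics/scene0x.png

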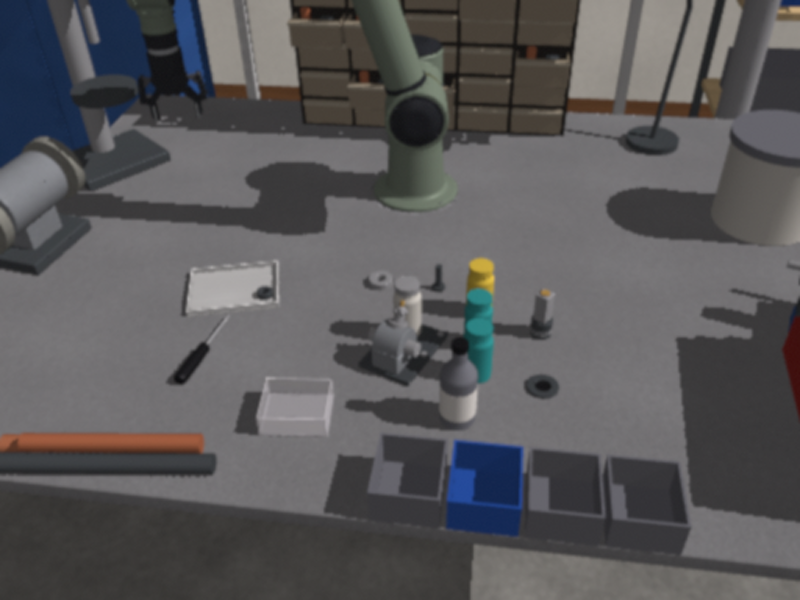

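View pics/top0x.png

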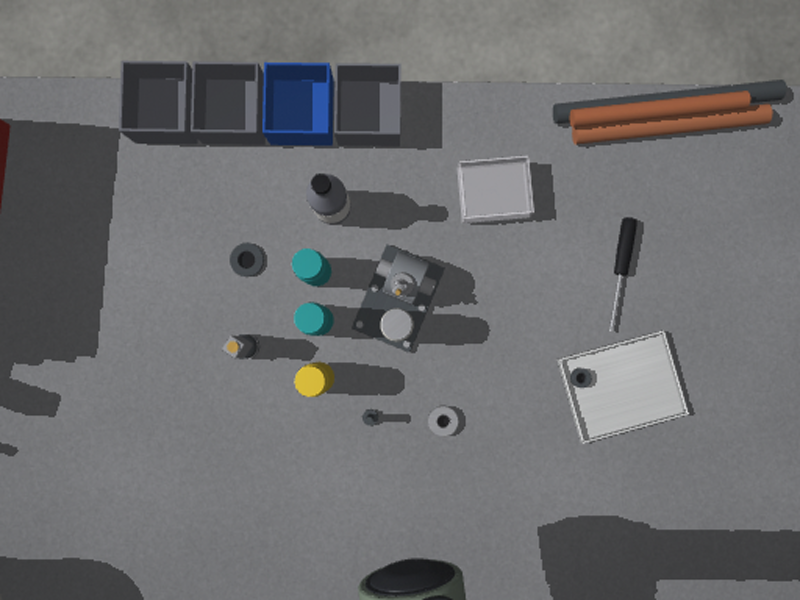

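The scene view shows the arm behind. The stand is at about (400,340) with the white jar behind it, the tray with the nut at (233,287), and the coupler at (543,312). In the top view the jar lid is at (397,325), the pin at (398,291), the coupler head at (233,347), and the tray corners at (558,360), (664,332), (692,412) and (583,443), all at 800 px scale. Next I'll zoom in for sub-pixel work.

```bash
cat > geo.py <<'E'
import numpy as np, cv2
from scipy.spatial.transform import Rotation as R
from bench import bot, solve_ik, imaging
def ray(n,p):
    c=imaging.camera_model(n); d=np.linalg.inv(c["K"])@[p[0],p[1],1]
    d=R.from_euler("xyz",c["rotation"]).as_matrix()@(d*[1,-1,-1]); return c["position"],d/np.linalg.norm(d)
def plane(n,p,z):
    o,d=ray(n,p); return o+d*(z-o[2])/d[2]
def tri(pt,ps):
    A=np.zeros((3,3));b=np.zeros(3);rs=[ray("top",pt),ray("scene",ps)]
    for o,d in rs:
        P=np.eye(3)-np.outer(d,d);A+=P;b+=P@o
    x=np.linalg.solve(A,b); return x,np.linalg.norm(np.cross(rs[0][1],x-rs[0][0]))*2
def proj(n,X):
    c=imaging.camera_model(n); q=R.from_euler("xyz",c["rotation"]).as_matrix().T@(np.asarray(X,float)-c["position"])
    q=c["K"]@(q*[1,-1,-1]); return q[:2]/q[2]
def orange(im,lo=40):
    b,g,r=[im[...,i].astype(int) for i in range(3)]
    m=((r-b>lo)&(r>g)).astype(np.uint8); return cv2.connectedComponentsWithStats(m)
E
python3 - <<'E'
from geo import *
S={n:cv2.imread(f"pics/{n}0.png") for n in("top","scene")}
def crop(n,x,y,w,h,f): return cv2.resize(S[n][y:y+h,x:x+w],None,fx=f,fy=f,interpolation=cv2.INTER_CUBIC)
a=crop("top",222,152,67,75,6);b=crop("scene",228,172,66,75,6)
c=crop("top",137,205,40,25,10);d=crop("scene",332,180,40,25,10)
out=np.zeros((600,800,3),np.uint8)
out[:450,:400]=a[:,:400];out[:450,400:796]=b;
c=c[:150,:400];d=d[:150];out[450:450+c.shape[0],:400]=c;out[450:450+d.shape[0],400:]=d[:,:400]
cv2.imwrite("pics/crop1.png",out)
for n in S:
    k,l,st,ce=orange(S[n])
    for i in range(1,k):
        if st[i,4]<200: print(n,st[i],ce[i])
print("jar",plane("top",np.array([397,325])/1.5625,132))
print("coup",plane("top",np.array([233,347])/1.5625,100), tri(np.array([233,347])/1.5625,np.array([545,292])/1.5625))
t=[plane("top",np.array(p)/1.5625,16) for p in [(558,360),(664,332),(692,412),(583,443)]]
print("tray",np.mean(t,0),t)
s=[plane("top",np.array(p)/1.5625,12) for p in [(388,246),(444,264),(412,352),(354,325)]];print("stand",np.mean(s,0),s)
E
```

```text
top [  0  77   6  53 176] [ 1.60227273 96.60227273]
top [253 185   4   4  12] [254.25       186.58333333]
top [145 218   8   8  47] [148.42553191 221.53191489]
scene [193   5   6   7  32] [195.34375   7.65625]
scene [498   5  14   7  61] [505.81967213   7.32786885]
scene [338  30   5   7  31] [339.87096774  33.03225806]
scene [231  46   4   6  24] [232.5  48.5]
scene [139  55  18   7 115] [147.62608696  57.80869565]
scene [167  56  24   7 151] [178.45033113  59.16556291]
scene [364  64  28   7 172] [376.9127907   67.19186047]
scene [401  66  19   7 119] [410.52941176  68.77310924]
scene [425  67  16   7  91] [433.06593407  69.68131868]
scene [448  67   8   7  40] [451.175  70.65 ]
scene [346 185   6   4  19] [348.63157895 186.73684211]
scene [256 192   3   4  10] [257.2 193.5]
jar [558.79121321  52.9425002  132.        ]
coup [521.21477675 314.50475942 100.        ] (array([520.93371583, 317.30814355,  97.64812078]), np.float64(4.307729014797263))
tray [ 460.31531019 -338.78508956   16.        ] [array([ 504.55689558, -224.76043004,   16.        ]), array([ 555.02480554, -407.99660032,   16.        ]), array([ 418.32241433, -454.86530437,   16.        ]), array([ 363.35712531, -267.51802351,   16.        ])]
stand [610.9803142   49.72368482  12.        ] [array([699.21293139,  70.93358143,  12.        ]), array([668.85915241, -27.06874048,  12.        ]), array([515.18426008,  26.97083969,  12.        ]), array([560.66491294, 128.05905863,  12.        ])]
```

View pics/crop1.png

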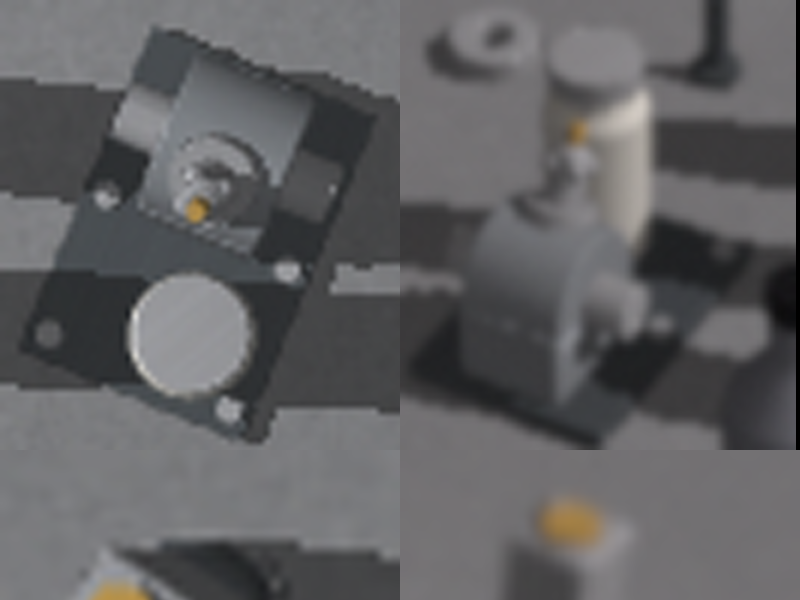

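```bash
cat >> geo.py <<'E'
C1=lambda u,v:(222+(u+.5)/6-.5,152+(v+.5)/6-.5)
A,B,C,D=[plane("top",C1(*p),12) for p in [(152,25),(377,115),(258,443),(20,350)]]
stand=(A+B+C+D)/4
v=(A+B-C-D)/2; w=(A+D-B-C)/2
yaw=np.angle(complex(v[0],v[1])+complex(w[1],-w[0])) 
sx=np.array([np.cos(yaw),np.sin(yaw),0]); sy=np.array([-sx[1],sx[0],0])
tip,gap=tri((254.25,186.58),(257.2,193.5))
th=np.radians(25); ax=-np.sin(th)*sx+np.cos(th)*np.array([0,0,1])
seat=tip-40*ax
jar=plane("top",C1(190,335),132)
E
python3 - <<'E'
from geo import *
print("stand",stand,np.degrees(yaw),np.linalg.norm(v),np.linalg.norm(w),np.degrees(np.arctan2(v[1],v[0])),np.degrees(np.arctan2(-w[0],w[1])))
print("tip",tip,gap,"seat",seat,"in stand",(seat-stand)@sx,(seat-stand)@sy,"tip",(tip-stand)@sx,(tip-stand)@sy)
print("jar",jar,(jar-stand)@sx,(jar-stand)@sy)
print("coup",tri((148.43,221.53),(348.63,186.74)),plane("top",(148.43,221.53),100))
bot.move_ptp([jar[0],jar[1],250],[np.pi,0,yaw]);print(bot.get_state()["t"],bot.get_state()["orientation"])
print(bot.movel([jar[0],jar[1],81],max_speed=120,threshold=8))
bot.grip(0.0,40)
s=bot.get_state();print(s["t"],s["tcp_pos"],s["opening"],s["contact_force"],s["qpos"])
E
```

```text
stand [609.51010923  50.99066636  12.        ] -20.539264466478564 158.5859194155281 112.68297522702936 -20.28098837849816 -20.902754042684137
tip [611.53013008  54.45032302 120.38929414] 2.4539273939254684 seat [627.36026021  48.51931194  84.13698265] in stand 17.582524833306785 3.9484558011522775 tip 0.6777943636788468 3.9484558011522943
jar [560.18048998  54.97219801 132.        ] -47.59074991912326 -13.578823662212177
coup (array([522.42034984, 317.56991536,  99.60506434]), np.float64(2.3573537880126607)) [522.56318378 316.26080778 100.        ]
3.6333 [ 3.14148545e+00  2.49960452e-05 -3.59173609e-01]
False
5.6 [560.79102059  55.0340592   81.82101974] 0.6130685448651608 [-1.1027057  -0.047465    5.61967254] [-3.32101484e-02  4.91295987e-01 -3.57199714e-01  7.20842501e-01
  7.98512471e-05 -2.81642112e+00]
```

Run:
```python
from geo import *
px=lambda p:np.array(p)/1.5625
t=[plane("top",px(p),16) for p in [(558,360),(664,332),(692,412),(583,443)]]
c=np.mean(t,0); ty=(t[0]+t[3]-t[1]-t[2]);tyaw=np.arctan2(-ty[0],ty[1]); ty/=np.linalg.norm(ty)
g=c-8*ty; print(c,np.degrees(tyaw),g)
s=bot.get_state();p=s["tcp_pos"]
bot.movel([p[0],p[1],170],max_speed=120)
s=bot.get_state();print(s["opening"],s["contact_force"])
bot.move_ptp([g[0],g[1],170],[np.pi,0,yaw-0.3]);print(bot.get_state()["t"])
bot.movel([g[0],g[1],85],max_speed=120)
print(bot.movel([g[0],g[1],68],max_speed=25,threshold=4))
s=bot.get_state();print(s["t"],s["tcp_pos"],s["opening"],s["contact_force"])
bot.grip(0.85)
s=bot.get_state();print(s["t"],s["opening"],s["contact_force"])
bot.movel([g[0],g[1],200],max_speed=150)
n=0
ims={n:imaging.capture(n) for n in("top","scene")}
for n in ims: cv2.imwrite(f"pics/{n}1.png",ims[n])
print(bot.get_state()["t"])
a=cv2.resize(ims["scene"][150:225,100:200],(400,300),interpolation=cv2.INTER_CUBIC)
b=cv2.resize(ims["scene"][165:225,227:307],(400,300),interpolation=cv2.INTER_CUBIC)
d=cv2.resize(ims["top"][207:237,132:172],(400,300),interpolation=cv2.INTER_CUBIC)
e=cv2.resize(ims["top"][165:210,225:285],(400,300),interpolation=cv2.INTER_CUBIC)
cv2.imwrite("pics/crop2.png",np.vstack([np.hstack([a,b]),np.hstack([d,e])]))
```

```text
[ 460.31531019 -338.78508956   16.        ] 15.88136836070135 [ 462.50448188 -346.47973233   16.        ]
0.6111915093162914 [ 0.03763891  0.39747635 -3.14287286]
11.2917
True
12.6583 [ 462.87320037 -346.72355813   73.82915627] 0.6098341542410517 [-0.71015096  1.06016458  6.06856792]
12.9917 0.8488194460642949 [-0.7213856   0.71983761 -0.53532797]
14.0917
```

View pics/crop2.png

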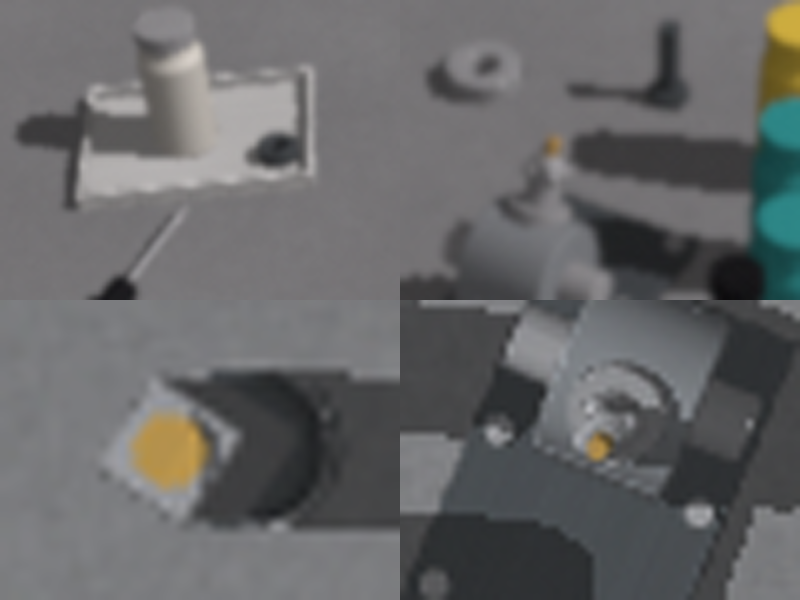

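The jar stands upright on the tray, clear of the nut. The coupler's top-face corners show clearly at (160,380), (242,437), (182,525) and (100,460) in the crop. Next I'll grip the coupler twice, at 90° to each other, so it centres itself in the tool.

Run:
```python
from geo import *
C2=lambda u,v:(132+(u+.5)/10-.5,207+(v+.5)/10-.5)
q=[plane("top",C2(*p),100) for p in [(160,80),(242,137),(182,225),(100,160)]]
e=[q[(i+1)%4]-q[i] for i in range(4)]
cyaw=np.angle(sum(complex(*x[:2])**4/abs(complex(*x[:2]))**3 for x in e))/4
print(np.mean(q,0),[np.linalg.norm(x) for x in e],np.degrees(cyaw),[np.degrees(np.arctan2(x[1],x[0]))%90 for x in e])
c=np.array([522.4,316.8])
print("seat px top",proj("top",seat),"tip",proj("top",tip))
Ry=np.column_stack([np.cross(sy,-ax),sy,-ax])
for k in (0,1):
    o=R.from_matrix(Ry@np.diag([1-2*k,1-2*k,1])).as_euler("xyz")
    for d in (60,0): print("fin",k,o,solve_ik(seat+ax*(d+51),o))
c2=[]
for k in range(-2,3):
    a=cyaw+k*np.pi/2; s=solve_ik([*c,200],[np.pi,0,a])
    print(k,np.degrees(a),s)
    if s is not None:c2.append((abs(s[5]+0),k,a))
c2.sort();(_,_,a2),(_,_,a1)=c2[:2];print(np.degrees([a1,a2]))
p=bot.get_state()["tcp_pos"]
bot.move_ptp([*c,180],[np.pi,0,a1])
bot.grip(1.0)
print(bot.get_state()["t"],bot.movel([*c,51],max_speed=130,threshold=8))
bot.grip(0.0,20);s=bot.get_state();print(s["opening"],s["contact_force"])
bot.grip(0.75)
bot.movel([*c,51],[np.pi,0,a2],max_speed=100)
bot.grip(0.0,80);s=bot.get_state();print(s["t"],s["tcp_pos"],s["orientation"],s["opening"],s["contact_force"],s["qpos"])
```

```text
[522.40398984 315.70760436 100.        ] [np.float64(25.067875528099076), np.float64(26.361342682832817), np.float64(26.241437016643445), np.float64(24.7659200539943)] -34.99837429202354 [np.float64(56.16465759952152), np.float64(56.87165612261282), np.float64(52.655232028257124), np.float64(54.31568063284416)]
seat px top [256.23622151 181.52859488] tip [253.75548906 186.64752311]
fin 0 [3.14159265 0.43633231 2.78311486] [ 0.07791609  0.19232682 -0.61309321  0.36553502 -0.17959365  0.3999092 ]
fin 0 [3.14159265 0.43633231 2.78311486] [ 0.05616269  0.30304819 -0.63351498  0.23084454 -0.17108984  0.37957497]
fin 1 [ 3.14159265 -0.43633231 -0.35847779] [ 0.07791609  0.19232682 -0.61309321  0.36553502 -0.17959365 -2.74168345]
fin 1 [ 3.14159265 -0.43633231 -0.35847779] [ 0.05616269  0.30304819 -0.63351498  0.23084454 -0.17108984 -2.76201768]
-2 -214.99837429202353 [ 0.42437463  0.45958388 -0.07252931  1.03868313  0.          1.03521149]
-1 -124.99837429202354 [ 0.42437463  0.45958388 -0.07252931  1.03868313  0.         -0.53558484]
0 -34.99837429202354 [ 0.42437463  0.45958388 -0.07252931  1.03868313  0.         -2.10638116]
1 55.00162570797646 [ 0.42437463  0.45958388 -0.07252931  1.03868313  0.          2.60600782]
2 145.00162570797647 [ 0.42437463  0.45958388 -0.07252931  1.03868313  0.          1.03521149]
[-214.99837429 -124.99837429]
16.7583 False
0.32732425373805296 [ 0.62471565 -0.0250062   2.25524285]
21.0333 [522.58216891 316.94674388  51.1990487 ] [-3.14141774e+00  4.54613186e-04 -2.18163984e+00] 0.3188795365682761 [ 0.40398497 -0.10512158  1.52294745] [ 4.24430595e-01  6.03151165e-01 -2.47635389e-01  7.19529548e-01
  8.15591781e-05 -5.35522160e-01]
```

Run:
```python
from geo import *
o=[]
for n,(x,y) in (("top",(240,166)),("scene",(240,186))):
    im=cv2.imread(f"pics/{n}1.png")[y:y+30,x:x+33]
    im=cv2.resize(im,None,fx=12,fy=12,interpolation=cv2.INTER_CUBIC);im=cv2.convertScaleAbs(im,alpha=1.5,beta=-30)
    jm=im.copy()
    e=np.cross(ax,sy)
    for a in np.arange(0,2*np.pi,.2):
        for r,h in((19,0),(10,25)):
            p=(proj(n,seat+h*ax+r*(np.cos(a)*sy+np.sin(a)*e))-[x,y]+.5)*12
            cv2.circle(jm,tuple(int(i) for i in p),1,(0,255,0) if r==19 else (0,0,255),-1)
    o.append(np.hstack([im,jm]))
o=np.vstack(o);print(o.shape);cv2.imwrite("pics/crop3.png",cv2.resize(o,(660,600)))
```

```text
(720, 792, 3)
```

View pics/crop3.png

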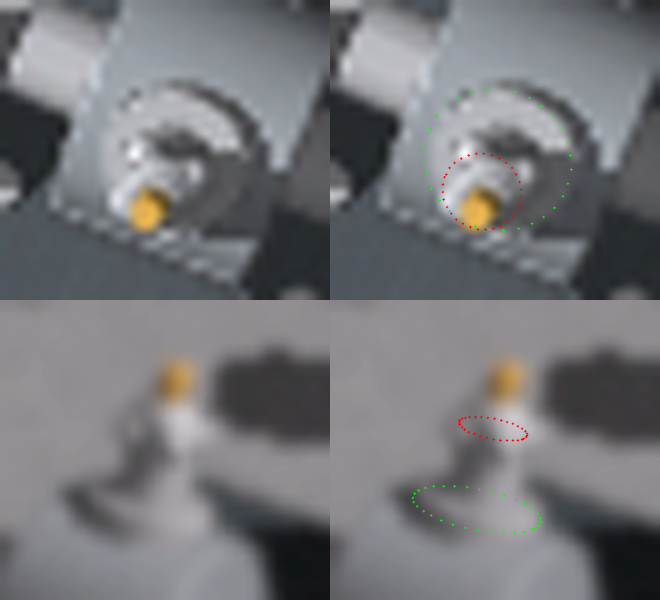

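The predicted flange and stem outlines match both views to about half a pixel. The top-view flange centre is near (174,160) and the scene-view one near (147,510). Next I'll lift the coupler and bring it to the pre-insertion pose.

```bash
cat >> geo.py <<'E'
Rt=np.column_stack([np.cross(sy,-ax),sy,-ax]); ori=R.from_matrix(Rt).as_euler("xyz"); ex=np.cross(sy,ax)
L=51.2
def rep(m=""):
    s=bot.get_state(); d=s["tcp_pos"]-seat; f=s["contact_force"]
    print(m,"t%.1f"%s["t"],"x,y,z",np.round([d@ex,d@sy,d@ax-L],2),"F",np.round([f@ex,f@sy,f@ax],1),"op %.3f"%s["opening"],"tau",np.round(s["wrist_torque"],2))
def go(x,y,z,sp=40,th=None):
    return bot.movel(seat+x*ex+y*sy+(z+L)*ax,ori,max_speed=sp,threshold=th)
E
python3 - <<'E'
from geo import *
p=bot.get_state()["tcp_pos"]
bot.movel([p[0],p[1],230],max_speed=150)
bot.move_ptp(seat+ax*(110+L),ori);rep("far")
go(0,0,55,60,10);bot.dwell(.2);rep("pre")
ims={n:imaging.capture(n) for n in("top","scene")}
for n in ims: cv2.imwrite(f"pics/{n}2.png",ims[n])
a=cv2.resize(ims["scene"][135:219,225:309],(400,400),interpolation=cv2.INTER_CUBIC)
b=cv2.resize(ims["top"][150:234,215:299],(400,400),interpolation=cv2.INTER_CUBIC)
cv2.imwrite("pics/crop4.png",np.hstack([a,b]))
print("mouth px",proj("scene",seat+55*ax),proj("top",seat+55*ax))
E
```

```text
far t23.3 x,y,z [-1.0000e-01  5.1000e-01  1.0997e+02] F [-1.4  0.6 -2.1] op 0.320 tau [0.29 0.59 0.  ]
pre t24.6 x,y,z [ 0.31  0.13 55.39] F [-1.3  0.6 -2. ] op 0.316 tau [ 0.26  0.63 -0.04]
mouth px [257.74566487 188.60778481] [252.77875974 188.66297919]
```

View pics/crop4.png

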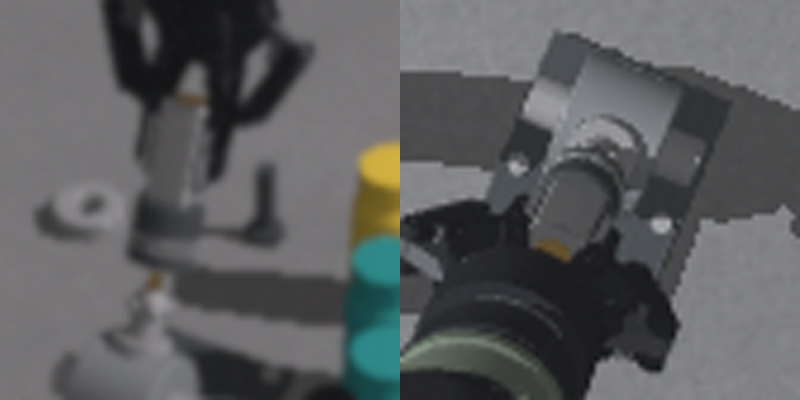

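Run:
```python
from geo import *
d=bot.get_state()["tcp_pos"]; m=d-L*ax
for n in("scene","top"):
    im=cv2.imread(f"pics/{n}2.png")
    k,l,st,ce=orange(im,30)
    for i in range(1,k):
        if 225<ce[i][0]<300 and 130<ce[i][1]<240: print(n,st[i],ce[i])
    for h in(100,40,0): print(n,h,proj(n,m+h*ax),"crop",(proj(n,m+h*ax)-((225,135) if n=="scene" else (215,150))+.5)*4.762)
    print("d per mm x,y",proj(n,m+ex)-proj(n,m),proj(n,m+sy)-proj(n,m))
o=[]
for n,(x,y) in (("scene",(240,148)),("top",(235,170))):
    im=cv2.imread(f"pics/{n}2.png")[y:y+50,x:x+33]
    im=cv2.resize(im,None,fx=12,fy=12,interpolation=cv2.INTER_CUBIC);im=cv2.convertScaleAbs(im,alpha=1.6,beta=-20)
    for r,hs in((21,(0,40)),(10,(100,))):
      for h in hs:
       for a in np.arange(0,2*np.pi,.2):
        p=(proj(n,m+h*ax+r*(np.cos(a)*sy+np.sin(a)*ex))-[x,y]+.5)*12
        cv2.circle(im,tuple(int(i) for i in p),1,(0,255,0),-1)
    o.append(im)
cv2.imwrite("pics/crop5.png",np.hstack(o))
```

```text
scene [257 193   1   2   2] [257.  193.5]
scene 100 [264.38861021 155.09468842] crop [189.94956183  98.07190625]
scene 40 [260.38095245 175.32370245] crop [170.86509557 194.40247107]
scene 0 [257.76346949 188.53568379] crop [158.40064171 257.31792622]
d per mm x,y [-0.15245042  0.05907639] [0.30535856 0.09911439]
top [244 200   7   5  18] [247.         201.77777778]
top 100 [245.48457733 203.5966422 ] crop [147.54855726 257.60821018]
top 40 [250.007827  194.2696873] crop [169.08827217 213.19325093]
top 0 [252.7494483  188.61645564] crop [182.14387279 186.27256176]
d per mm x,y [ 0.13430005 -0.35982959] [-0.38436762 -0.14909813]
```

View pics/crop5.png

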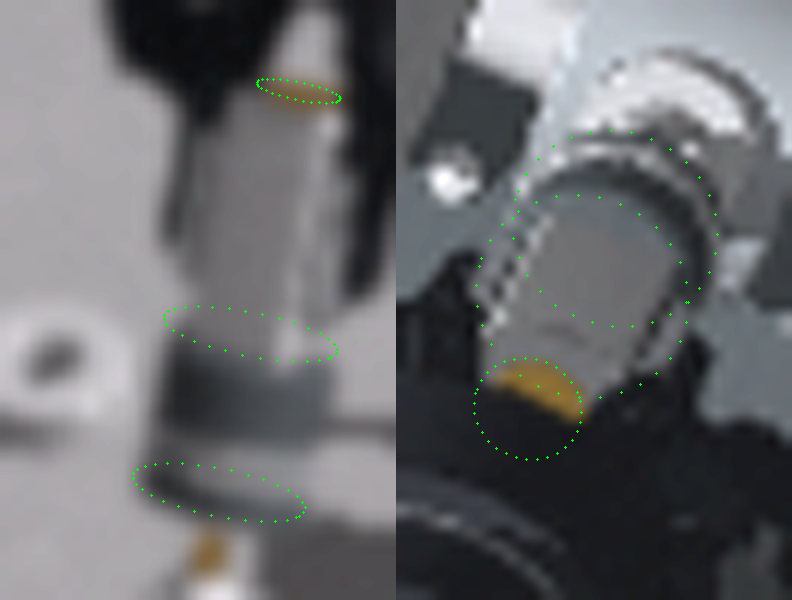

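The projected outlines match the held coupler to about half a pixel in both views. I'll insert, watching the forces.

Run:
```python
from geo import *
rep("start")
for z in (40,30,22,17):
    c=go(0,0,z,30,6); rep(f"z{z} {c}")
    if c: break
```

```text
start t24.7 x,y,z [ 0.2   0.1  55.28] F [-1.8 -0.4 -2.3] op 0.319 tau [ 0.28  0.63 -0.  ]
z40 False t25.4 x,y,z [-8.000e-02 -3.000e-02  3.986e+01] F [-0.3 -0.4 -2.4] op 0.313 tau [ 0.21  0.6  -0.04]
z30 False t25.8 x,y,z [-0.22 -0.12 29.75] F [-1.8  0.2 -2.3] op 0.321 tau [ 0.25  0.62 -0.01]
z22 False t26.3 x,y,z [ 0.67 -0.3  22.  ] F [ 0.8 -2.7 -1.6] op 0.321 tau [-0.27  0.36 -0.15]
z17 True t26.5 x,y,z [ 0.24 -0.59 18.12] F [ 1.9  0.  -7.1] op 0.314 tau [-0.01 -0.23 -0.01]
```

Run:
```python
from geo import *
bot.dwell(.15);rep("rest")
for z in (16,14.5):
    c=go(0,0,z,20); bot.dwell(.15); rep(f"z{z} {c}")
```

```text
rest t26.6 x,y,z [ 0.16 -0.65 18.31] F [ 1.8  0.4 -5.7] op 0.318 tau [ 0.03 -0.25  0.06]
z16 False t27.1 x,y,z [ 0.2  -0.42 15.34] F [  4.1  -1.  -10.4] op 0.317 tau [-0.25 -0.3  -0.08]
z14.5 False t27.4 x,y,z [-0.32 -0.35 13.93] F [ 2.4 -0.8 -9.5] op 0.322 tau [-0.11 -0.16 -0.05]
```

Run:
```python
from geo import *
for z in (13,11.5,10,9,8,7,6,5,4,3,2,1,0):
    go(0,0,z,20); bot.dwell(.1); rep(f"z{z}")
    s=bot.get_state()
    if s["contact_force"]@ax>9 or np.linalg.norm(s["contact_force"])>25: break
```

```text
z13 t27.8 x,y,z [-0.9  -0.04 12.96] F [-1.   0.8 -2.8] op 0.317 tau [ 0.18  0.7  -0.09]
z11.5 t28.1 x,y,z [-0.37  0.11 11.6 ] F [-2.5 -0.6  1.1] op 0.319 tau [0.28 0.9  0.02]
z10 t28.5 x,y,z [ 0.    0.15 10.11] F [-2.   0.1  3.6] op 0.318 tau [0.38 1.03 0.06]
z9 t28.9 x,y,z [0.02 0.13 9.08] F [-2.5  0.7  5.3] op 0.319 tau [0.45 0.98 0.05]
z8 t29.2 x,y,z [0.09 0.13 8.18] F [-2.8  1.   6.3] op 0.320 tau [0.42 1.05 0.02]
z7 t29.6 x,y,z [0.06 0.13 7.27] F [-2.8 -0.9  7.6] op 0.320 tau [0.41 1.11 0.01]
z6 t29.9 x,y,z [0.14 0.24 7.13] F [-4.9 -0.6 17.8] op 0.314 tau [ 0.25  1.65 -0.14]
```

The force trace fits the description. The snap came near 15 mm true height, then a pull, net zero at about 7 mm, then the pin spring ramped up over about 5.7 mm. A rigid stop followed at a reading of 7.1, so my seat estimate was about 7 mm low. Final check next.

Run:
```python
from geo import *
go(0,0,5.5,10);bot.dwell(.5);rep("hold")
ims={n:imaging.capture(n) for n in("top","scene")}
a=cv2.resize(ims["scene"][140:224,110:310],(800,336),interpolation=cv2.INTER_CUBIC)
b=cv2.resize(ims["top"][130:290,220:460],(396,264),interpolation=cv2.INTER_CUBIC)
c=cv2.resize(ims["scene"][140:220,215:315],(400,264),interpolation=cv2.INTER_CUBIC)
cv2.imwrite("pics/fin.png",np.vstack([a,np.hstack([b,c,np.zeros((264,4,3),np.uint8)])]))
```

```text
hold t30.6 x,y,z [0.16 0.21 7.06] F [-6.  -1.1 23.7] op 0.320 tau [ 0.29  1.97 -0.27]
```

View pics/fin.png

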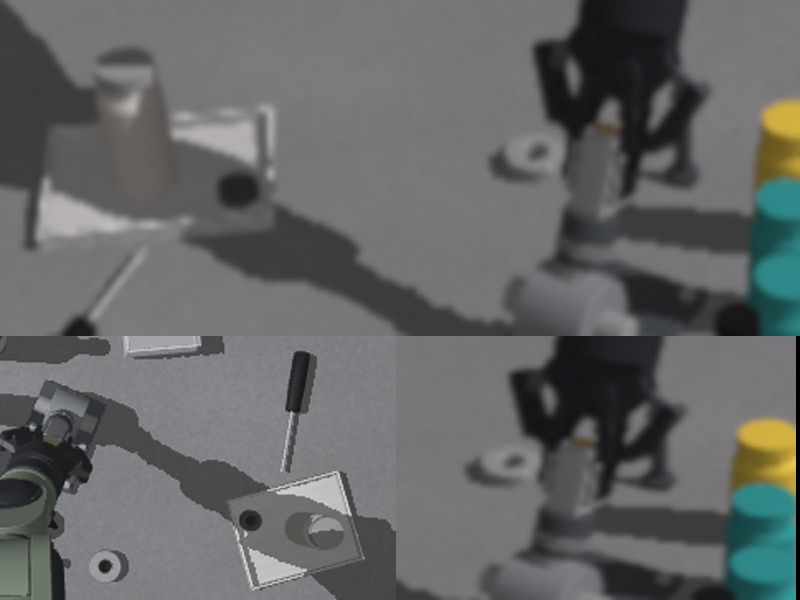

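The picture shows the sleeve seated down on the flange at (590,240) and the jar upright on the tray floor at (135,130), with the other objects in place. The force is steady at a rigid stop, so I'm handing in.

```bash
python3 -c "
from bench import bot
bot.sign_off()"
```

```text
the job is handed in; nothing more can be done
```

I lifted the jar off the base plate, set it down on the tray floor and released it. I then pressed the coupler onto the nipple and handed the job in at about 31 s, still gripping it and holding it pressed home. The sign-off reports no verdict.

- **Jar:** it was lowered until the tray stopped it, with 8 mm less tool height than at pick-up, as expected for the tray floor. It is about 8 mm from the tray centre, away from the nut, and the last picture shows it upright.
- **Coupler grasp:** I gripped the square head twice at 90° so it centred itself in the jaws. The last grip used 80 N, and the opening stayed at 0.32 throughout.
- **Seating:** the forces went as described. There was light contact, a pull after the snap, then the pin spring rising over about 5.7 mm to a rigid stop.
- **Last reading:** about 24 N along the nipple axis (26 N allowing for the coupler's weight) and 6 N or less sideways. The picture shows the sleeve down on the flange.
- **Mismatch:** the rigid stop came about 7 mm higher than my camera estimate of the seat. I put this down to a height error in the camera estimate, since the snap, the pin travel and the stop all fit the same 7 mm offset. Seating was therefore judged by force and not by camera height, and I could not read the pin's travel directly.
- **Other objects:** those in view in the last picture were where they started, and I felt no unexpected contacts.

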